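# Assemble the sieve tower for a pond-mud sample

## Robot

A 6-joint arm with a two-finger parallel gripper is mounted at the origin on the work surface. World frame = base frame: x ahead of the robot, y to its left, z up, the work surface at z = 0. Lengths are in m, angles in degrees, forces in N, time in s.
With the tool pointing down it reaches from about 0.4 to 0.825 m from the base axis. Payload 7 kg.
Tool frame: the origin (TCP) lies at the very end of the fingers, on their centre line; the grasp point (between the pads) lies r.pinch_z behind it (r.pinch_z is the distance from the TCP to the grasp point, in m); z points along the fingers, y is the direction in which the jaws open and shut (so a half turn about z gives the same grasp; the last joint's range is limited). The gripper opens to 88 mm and grips with 3 to 60 N. Pads are 19 mm wide; open, the fingers measure 130 mm over their backs; the gripper's body (78 mm by 193 mm) begins 47 mm behind the grasp point.
Start: joints at [-57.347, 20.546, 0.682, 0, -70.136, -16.507], TCP at [0.188, -0.648, 0.227] pointing down, gripper open.
Joint ranges: [-176.03, 176.03], [-82.01, 121.73], [-58.28, 71.71], [-173.87, 95.51], [-174.79, -0.11], [-173.66, 173.66]. Speed limits (degrees/s): [136.94, 136.94, 172.46, 180, 180, 180].

## Interface

Orientations are given as [roll, pitch, yaw] about the fixed x, y, z axes, in that order (R = Rz(yaw) Ry(pitch) Rx(roll)).
In Python, from plant import r gives the robot as it stands. The module is installed in compiled form; this text tells all that it offers.
- The arm moves only by the tool servo_tool, never from a script. Its argument "steps" is a list of rows, each a list of 5 numbers: the finger opening in cm, from 0 to 8.76, then the shift along the tool's x, y, z in cm, then the turn about the tool's z in degrees. In form: [[fingers, x, y, z, spin], ...]. A call has 1 to 8 rows; each row shifts and turns the commanded pose from where the row before left it, along the tool's axes as they then stand; what a row does not reach is not made up. A row lasts 1/8 s, in which the tool goes at most 62.5 mm and 10.7 degrees, less where a joint would pass 70% of its speed; a pose out of reach is approached as far as the arm can. A call with a gripper value outside its range is refused whole. The fingers move at their own pace and stop on an object; "squeeze" is the grip in N (left out, the last holds). Time passes only in rows, so rows that do not move let the fingers close. It gives the time, the measured TCP pose, the force and the opening at its end, in the units of the state.
- r.get_state(): the state, without advancing time (a new reading comes with each control period).
- r.capture(name): name is "side" or "top" or "wrist"; returns the picture (384x512x3 uint8, red, green, blue); there is no depth.
- r.calibration(name): a dict with "K" (3x3 intrinsics, pixels), "rvec" (rotation vector, rad) and "tvec" (3), from world to camera coordinates, as OpenCV has them; the wrist camera has in their place "tool_from_camera" (4x4, takes a point from camera to tool coordinates, whose origin is the TCP and whose axes are the flange's). Camera axes: x right, y down, z forward; pixel columns grow to the right and rows downward; lengths in m; the calibration is good to about 2 mm. A picture is of the moment at which its call begins: read the wrist's pose just before it. calibration takes no time and is no camera call.
- r.close_job(): hands the job in, once; it reports no verdict.
The state is a dict: "time_s": time; "joints": joint angles; "qd": joint speeds; "joint_torque": joint torques, N m; "tcp_pos": TCP position; "eef_rot": TCP orientation; "contact_force": force on the tool from outside, world axes, zero at the start; "moment": the same for the moment, N m; "gripper_width": finger opening in m.
Only numpy, scipy, OpenCV 4.12 (cv2) and the standard library are available. Lean on these libraries where they do the work, as an engineer would, in place of code of your own. Each camera call takes 0.05 s, during which the arm holds its last target.

## Task

Set up the sieve tower for the pond-mud practical, piece by piece from the bottom up: stand the steel catch pan in the middle of the blue-rimmed drip tray, then seat on it the fine blue sieve, the medium yellow sieve and the coarse red sieve, and close it with the lid. Set each piece down without dropping it; it must sit upright and fully home on the one below and be let go before the next; leave the jars and all else on the bench where they are.

Things in the scene. Friction and masses are not known exactly. Their poses are not given: they have to be found in the camera images.
- pan_mid (a point): the catch pan: a plain steel cup without any colour or mesh, 64 mm in diameter, 50 mm tall, wall 3.5 mm, flat closed bottom, open top (bore 57 mm). This point: on the axis, half-way up, 25 mm above its flat foot; z up. Loose, about 160 g.
- sieve_fine_mid (a point): blue fine sieve: white pipe, top 20 mm blue, very fine close mesh across its bottom. Body 64 mm dia, 38 mm tall, open top (bore 57 mm); below it a spigot 10 mm tall, 54 mm dia tapering to 44 mm at the foot, which drops into the open top of the piece below until the body rests on its rim. Point: on the axis, half-way up the body, 29 mm above the foot; z up. Loose, stands on its foot, about 90 g.
- sieve_medium_mid (a point): yellow medium sieve: white pipe, top 20 mm yellow, medium mesh across its bottom. Body 64 mm dia, 38 mm tall, open top (bore 57 mm); below it a spigot 10 mm tall, 54 mm dia tapering to 44 mm at the foot, which drops into the open top of the piece below until the body rests on its rim. Point: on the axis, half-way up the body, 29 mm above the foot; z up. Loose, stands on its foot, about 90 g.
- sieve_coarse_mid (a point): red coarse sieve: white pipe, top 20 mm red, coarse open mesh across its bottom. Body 64 mm dia, 38 mm tall, open top (bore 57 mm); below it a spigot 10 mm tall, 54 mm dia tapering to 44 mm at the foot, which drops into the open top of the piece below until the body rests on its rim. Point: on the axis, half-way up the body, 29 mm above the foot; z up. Loose, stands on its foot, about 90 g.
- lid_knob (a point): lid: steel disc 64 mm dia, 6 mm thick; under it a spigot 8 mm tall, 54 mm dia tapering to 44 mm (its foot), which drops into a sieve's open top until the disc rests on the rim; on it a black upright knob 24 mm dia, 38 mm tall. Point: in the knob on the axis, 40 mm above the foot, 32 mm above the disc's underside, 26 mm above its top; z up. Loose, about 90 g.
- tray: white enamel drip tray with a blue rim, rectangular, 160 mm (its x) by 200 mm (its y), 18 mm tall, floor 3 mm thick, walls 3 mm; fixed to the bench. Origin: centre of its underside; z up. (A round white dish with turquoise wax, 29 mm tall, also fixed, is something else.)
- jar_white_mid (a point): specimen jar, clear glass with brown contents and a white screw cap, 62 mm in diameter, 85 mm tall, standing loose, about 200 g. A bystander. This point: on the axis, 42 mm above its foot; z up.
- jar_gold_mid (a point): specimen jar, clear glass with brown contents and a gold-coloured screw cap, 62 mm in diameter, 85 mm tall, standing loose, about 200 g. A bystander. This point: on the axis, 42 mm above its foot; z up.
- jar_green_mid (a point): specimen jar, clear glass with brown contents and a green screw cap, 62 mm in diameter, 85 mm tall, standing loose, about 200 g. A bystander. This point: on the axis, 42 mm above its foot; z up.
- petri_mid (a point): petri dish with a few brown scraps, 70 mm in diameter, 15 mm tall, clear, standing loose among the other things, about 50 g. A bystander. This point: its centre; z up.

How it is judged:
By the outcome, as a careful person would: the job done as asked, in the order asked, and still so for the second after the job is handed in, with the robot touching nothing.
It also fails if it takes over 136 s, if anything falls off the work surface, if the arm or the gripper's body presses on something with over 40 N, if the wrist force passes 120 N, or if a joint passes its speed limit or range.

## Working session

There is one attempt and no reset: what is moved stays moved. The work goes in short steps, Python scripts to look and compute and a tool call to move; the robot and the scene stay as the last step left them, time stands still between calls to the robot, and variables do not carry over. Pictures are saved under pics/ and viewed, and the job is handed in when it is done.

Besides the shell and the picture viewer there is one more tool, called after "Emit:" as name([rows], argument=value, ...), one row to a line, values as JSON. servo_tool: Moves the arm, as the interface text tells. Its arguments: {"type":"object","properties":{"steps":{"type":"array","items":{"type":"array","items":{"type":"number"}}},"squeeze":{"type":"number"}},"required":["steps"]}

```bash
mkdir -p pics; python3 - <<'E'
from plant import r
import cv2,json
s=r.get_state();print(s, r.pinch_z)
for n in("side","top","wrist"):
    im=r.capture(n);cv2.imwrite(f"pics/{n}0.png",im[:,:,::-1]);print(n,r.calibration(n))
E
```

```text
{'time_s': 0.0, 'joints': array([-5.73463392e+01,  2.05919583e+01,  6.33382505e-01, -2.07963831e-02,
       -7.01355594e+01, -1.65071206e+01]), 'qd': array([-0.01949405,  0.04364179,  0.06811937, -0.07939878, -0.04706337,
       -0.02086887]), 'joint_torque': array([ 4.58949144e-04, -5.82722461e+01,  2.93038148e+01,  6.99711040e+00,
        6.67886066e-03, -1.31242296e-04]), 'tcp_pos': array([ 0.18755634, -0.64790534,  0.22561168]), 'eef_rot': array([ 1.79904189e+02, -8.00571246e-03, -1.63860536e+02]), 'contact_force': array([ 0.31551518, -0.95027382,  0.13387862]), 'moment': array([-0.00132855,  0.01154502,  0.02561604]), 'gripper_width': 0.08739810270713515} 0.0188
side {'K': array([[489.85232625,   0.        , 248.29978837],
       [  0.        , 489.85232625, 190.22827378],
       [  0.        ,   0.        ,   1.        ]]), 'rvec': array([ 0.54215139, -2.45392193,  1.45195266]), 'tvec': array([0.52841639, 0.15171658, 1.06263624])}
top {'K': array([[376.3773178 ,   0.        , 253.07580974],
       [  0.        , 376.3773178 , 193.26328784],
       [  0.        ,   0.        ,   1.        ]]), 'rvec': array([ 2.16663886, -2.18086247,  0.12798378]), 'tvec': array([-0.00609701,  0.5703849 ,  0.83740674])}
wrist {'K': array([[329.0611461 ,   0.        , 255.15249618],
       [  0.        , 329.0611461 , 194.91145238],
       [  0.        ,   0.        ,   1.        ]]), 'tool_from_camera': array([[-4.04100373e-04, -9.65872281e-01, -2.59018483e-01,
         6.96727856e-02],
       [ 9.99999915e-01, -3.68754074e-04, -1.85048573e-04,
        -4.30689866e-04],
       [ 8.32191666e-05, -2.59018536e-01,  9.65872347e-01,
        -1.58132956e-01],
       [ 0.00000000e+00,  0.00000000e+00,  0.00000000e+00,
         1.00000000e+00]])}
```

View pics/top0.png

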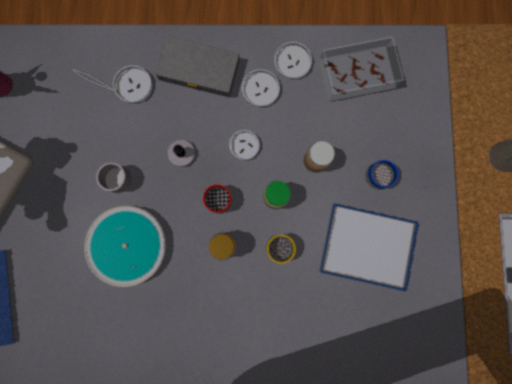

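View pics/side0.png

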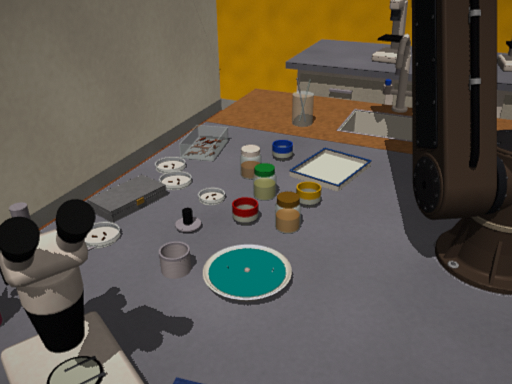

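View pics/wrist0.png

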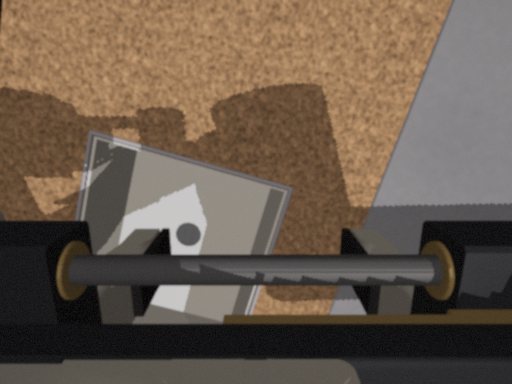

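```bash
cat > h.py <<'E'
import numpy as np,cv2
from plant import r
from scipy.spatial.transform import Rotation as Ro
def cam(n,st=None):
    c=r.calibration(n);K=c["K"]
    if n=="wrist":
        T=np.eye(4);T[:3,:3]=Ro.from_euler("xyz",st["eef_rot"],degrees=True).as_matrix();T[:3,3]=st["tcp_pos"]
        W=T@c["tool_from_camera"];R=W[:3,:3].T;return K,R,-R@W[:3,3]
    return K,cv2.Rodrigues(c["rvec"])[0],np.array(c["tvec"])
def proj(C,P):
    K,R,t=C;q=(np.atleast_2d(P)@R.T+t)@K.T;return q[:,:2]/q[:,2:]
def ray(C,px,z):
    K,R,t=C;px=np.atleast_2d(px).astype(float);d=np.c_[px,np.ones(len(px))]@np.linalg.inv(K).T@R;o=-R.T@t
    return o+d*((z-o[2])/d[:,2])[:,None]
def show(im,name,box=None,s=1):
    if box: im=im[box[1]:box[3],box[0]:box[2]]
    cv2.imwrite("pics/"+name+".png",cv2.resize(im[:,:,::-1],None,fx=s,fy=s,interpolation=cv2.INTER_CUBIC))
E
python3 - <<'E'
from h import *
im=cv2.imread("pics/top0.png")[:,:,::-1];C=cam("top")
print("campos",-C[1].T@C[2])
for n,p,z in [("pan",(112,177),.05),("lid",(181,152),.03),("red",(217,198),.048),("yel",(281,249),.048),("blue",(384,174),.048),("white",(321,154),.085),("green",(278,194),.085),("gold",(222,246),.085),("wax",(125,246),.029),("dish",(245,145),.015),("tray",(370,247),.018),("box",(199,66),.03)]:
    print(n,ray(C,p,z)[0].round(3))
hsv=cv2.cvtColor(np.ascontiguousarray(im),cv2.COLOR_RGB2HSV)
for n,p in [("red",(217,198)),("yel",(281,249)),("blue",(384,174))]:
    print(n,hsv[p[1]-15:p[1]-10,p[0]].tolist(),hsv[p[1]+10:p[1]+15,p[0]].tolist())
show(im,"topz",(80,100,420,300),2.3)
E
```

```text
campos [0.4797887  0.00173255 0.89242701]
pan [0.607 0.308 0.05 ]
lid [0.668 0.157 0.03 ]
red [0.558 0.072 0.048]
yel [ 0.443 -0.071  0.048]
blue [ 0.611 -0.308  0.048]
white [ 0.65  -0.158  0.085]
green [ 0.563 -0.063  0.085]
gold [0.452 0.058 0.085]
wax [0.452 0.281 0.029]
dish [0.687 0.008 0.015]
tray [ 0.445 -0.279  0.018]
box [0.876 0.117 0.03 ]
red [[176, 59, 100], [0, 135, 115], [2, 206, 110], [0, 166, 72], [0, 49, 52]] [[0, 15, 34], [6, 134, 38], [1, 209, 72], [179, 218, 104], [0, 156, 98]]
yel [[21, 97, 118], [23, 175, 130], [23, 148, 107], [15, 52, 78], [5, 21, 72]] [[0, 19, 54], [24, 103, 47], [24, 230, 81], [24, 201, 118], [23, 125, 122]]
blue [[115, 88, 107], [112, 172, 108], [111, 205, 82], [111, 151, 59], [116, 38, 53]] [[163, 16, 110], [121, 63, 110], [112, 163, 111], [112, 179, 87], [113, 68, 68]]
```

View pics/topz.png

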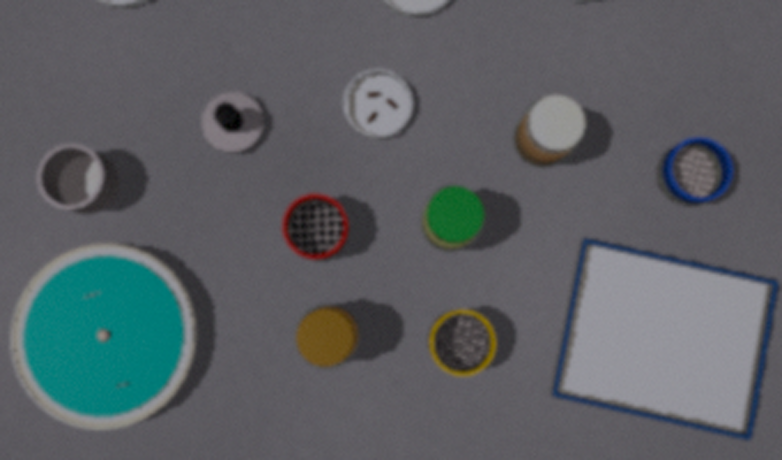

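```bash
python3 - <<'E'
from h import *
im=np.ascontiguousarray(cv2.imread("pics/top0.png")[:,:,::-1]);C=cam("top")
hsv=cv2.cvtColor(im,cv2.COLOR_RGB2HSV);H,S,V=[hsv[...,i].astype(int) for i in range(3)]
ms={"red":((H<6)|(H>172))&(S>110)&(V>45),"yel":(abs(H-23)<5)&(S>100)&(V>45),"blue":(abs(H-112)<6)&(S>110),"green":(abs(H-62)<10)&(S>100),"gold":(abs(H-20)<4)&(S>150)}
ctr={"red":(217,198),"yel":(281,249),"blue":(384,174),"green":(278,194),"gold":(222,246)}
for n,m in ms.items():
    x,y=ctr[n];w=np.zeros(m.shape,np.uint8);w[y-22:y+22,x-22:x+22]=1
    m=(m&(w>0)).astype(np.uint8)
    cs,_=cv2.findContours(m,cv2.RETR_EXTERNAL,cv2.CHAIN_APPROX_NONE);c=max(cs,key=cv2.contourArea)
    z=.085 if n in("green","gold") else .048
    P=ray(C,c[:,0,:],z)[:,:2].astype(np.float32);(cx,cy),R=cv2.minEnclosingCircle(P)
    print(n,P.mean(0).round(4),(round(cx,4),round(cy,4)),"R",round(R,4))
# tray
m=((abs(H-108)<10)&(S>90)).astype(np.uint8);w=np.zeros_like(m);w[195:295,312:425]=1;m*=w
c=np.vstack([k for k in cv2.findContours(m,cv2.RETR_EXTERNAL,cv2.CHAIN_APPROX_NONE)[0] if len(k)>20])
P=ray(C,c[:,0,:],.018)[:,:2].astype(np.float32);print("tray",cv2.minAreaRect(P),cv2.boxPoints(cv2.minAreaRect(P)))
show(im,"pan",(85,125,215,205),6)
E
```

```text
red [0.5581 0.0718] (0.5579, 0.072) R 0.0328
yel [ 0.4445 -0.0707] (0.444, -0.0706) R 0.0334
blue [ 0.6114 -0.3068] (0.6124, -0.3064) R 0.0355
green [ 0.5657 -0.0621] (0.5661, -0.0621) R 0.0274
gold [0.4525 0.0585] (0.4524, 0.058) R 0.0268
tray ((0.44618645310401917, -0.2779958248138428), (0.20236051082611084, 0.1622266173362732), 77.0532455444336) [[ 0.34446618 -0.35843086]
 [ 0.5025688  -0.394777  ]
 [ 0.54790676 -0.19756079]
 [ 0.38980412 -0.16121465]]
```

View pics/pan.png

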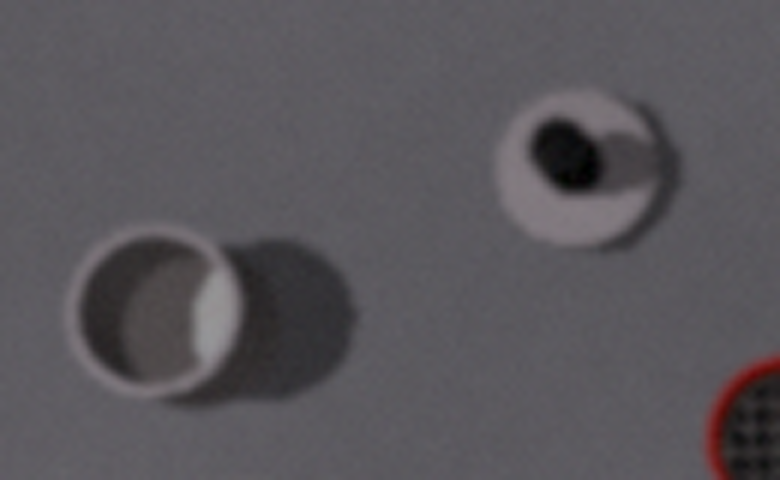

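Emit:
servo_tool([
  [8.7,0,0,0,-10],
  [8.7,0,0,0,-10],
  [8.7,0,0,0,-8.8],
  [8.7,-4.9,1.9,0,0],
  [8.7,-4.9,1.9,0,0],
  [8.7,-4.9,1.9,0,0],
  [8.7,-4.9,1.9,0,0],
  [8.7,-4.9,1.9,0,0],
], squeeze=20)

```text
time_s: 1.15
tcp_pos: [0.2943, -0.4065, 0.2265]
eef_rot: [-180.0, 0.0, -135.1]
contact_force: [1.0, 0.4, 0.1]
gripper_width: 0.0869
```

Emit:
servo_tool([
  [8.7,-4.9,1.9,0,0],
  [8.7,-4.9,1.9,0,0],
  [8.7,-4.9,1.9,0,0],
  [8.7,-4.9,1.9,0,0],
  [8.7,-4.9,1.9,0,0],
  [8.7,-4.9,1.9,0,0],
  [8.7,-4.9,1.9,0,0],
  [8.7,-4.9,1.9,0,0],
])

```text
time_s: 2.15
tcp_pos: [0.4643, -0.0217, 0.2267]
eef_rot: [-180.0, 0.0, -135.0]
contact_force: [0.9, -0.3, 0.2]
gripper_width: 0.0872
```

Emit:
servo_tool([
  [8.7,-4.9,1.9,0,0],
  [8.7,-4.9,1.9,0,0],
  [8.7,-4.9,1.9,0,0],
  [8.7,-4.9,1.9,0,0],
  [8.7,-4.9,1.9,1,0],
  [8.7,-4.9,1.9,1,0],
  [8.7,-4.3,1.9,2,0],
  [8.7,0,0,0,0],
])

```text
time_s: 3.15
tcp_pos: [0.6081, 0.3108, 0.1827]
eef_rot: [180.0, -0.3, -134.9]
contact_force: [-0.9, -1.0, -1.3]
gripper_width: 0.0867
```

```bash
cat > look.py <<'E'
from h import *
import sys
s=r.get_state();print(s["time_s"],s["tcp_pos"].round(4),s["eef_rot"].round(2),s["gripper_width"].round(4),s["contact_force"].round(2))
for n in sys.argv[2:]:
    im=r.capture(n);show(im,sys.argv[1]+n)
np.save("pics/%s.npy"%sys.argv[1],np.r_[s["tcp_pos"],s["eef_rot"]])
E
python3 look.py p1 wrist
```

```text
Traceback (most recent call last):
  File "look.py", line 3, in <module>
    s=r.get_state();print(s["time_s"],s["tcp_pos"].round(4),s["eef_rot"].round(2),s["gripper_width"].round(4),s["contact_force"].round(2))
                                                                                  ^^^^^^^^^^^^^^^^^^^^^^^^
AttributeError: 'float' object has no attribute 'round'
```

```bash
sed -i 's/s\["gripper_width"\].round(4)/round(s["gripper_width"],4)/' look.py
python3 look.py p1 wrist
```

```text
3.15 [0.6081 0.3108 0.1827] [ 179.95   -0.27 -134.95] 0.0867 [-0.89 -0.96 -1.32]
```

View pics/p1wrist.png

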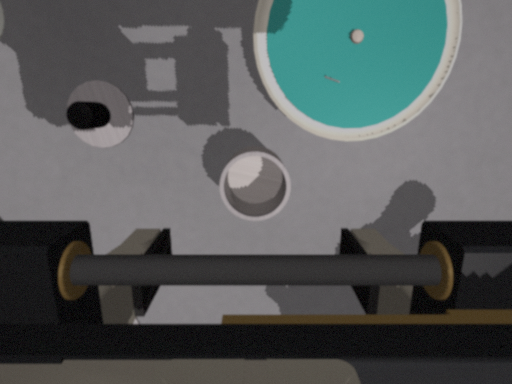

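```bash
cat > loc.py <<'E'
# loc.py tag x0 x1 y0 y1 z : rim bounds in wrist picture -> world, and tool shift to it
from h import *
import sys
p=np.load("pics/%s.npy"%sys.argv[1]);st=dict(tcp_pos=p[:3],eef_rot=p[3:]);C=cam("wrist",st)
x0,x1,y0,y1,z=map(float,sys.argv[2:7])
P=ray(C,[((x0+x1)/2,(y0+y1)/2),(x0,(y0+y1)/2),(x1,(y0+y1)/2)],z)
R=Ro.from_euler("xyz",st["eef_rot"],degrees=True).as_matrix()
print(P[0].round(4),"dia",np.linalg.norm(P[1]-P[2]).round(4),"tool shift cm",((P[0]-p[:3])@R*100).round(2))
E
python3 loc.py p1 219.5 291 150.5 219.5 .05
python3 - <<'E'
from h import *
C=cam("top");print(ray(C,(110.75,176.7),.05),ray(C,(181.5,153.2),.014))
E
```

```text
[0.6069 0.3094 0.05  ] dia 0.0649 tool shift cm [ 0.12 -0.03 13.27]
[[0.60758426 0.3104709  0.05      ]] [[0.66837685 0.15875008 0.014     ]]
```

Emit:
servo_tool([
  [8.7,0.12,0,4,0],
  [8.7,0,0,5,0],
  [8.7,0,0,4,0],
  [8.7,0,0,3,0],
  [8.7,0,0,1,0],
  [8.7,0,0,0,0],
  [8.7,0,0,0,0],
])

```text
time_s: 4.08
tcp_pos: [0.6087, 0.3083, 0.0184]
eef_rot: [-180.0, 0.1, -135.0]
contact_force: [0.1, -0.3, -0.0]
gripper_width: 0.0868
```

Emit:
servo_tool([
  [6,0,0,0,0],
  [6,0,0,0,0],
  [6,0,0,0,0],
  [6,0,0,0,0],
  [6,0,0,0,0],
  [6,0,0,0,0],
], squeeze=20)

```text
time_s: 4.82
tcp_pos: [0.6079, 0.308, 0.017]
eef_rot: [-180.0, 0.0, -135.0]
contact_force: [-2.2, 0.2, 5.4]
gripper_width: 0.0644
```

Emit:
servo_tool([
  [6,0,0,-1,0],
  [6,0,0,-3,0],
  [6,0,0,-5,0],
  [6,0,0,-5,0],
  [6,0,0,-2,0],
  [6,2.3,-1.3,0,0],
  [6,5,-2.8,0,0],
  [6,5,-2.8,0,0],
])

```text
time_s: 5.82
tcp_pos: [0.5686, 0.1707, 0.1764]
eef_rot: [180.0, -0.0, -135.0]
contact_force: [1.1, -1.4, -1.2]
gripper_width: 0.0644
```

Emit:
servo_tool([
  [6,5,-2.8,0,0],
  [6,5,-2.8,0,0],
  [6,5,-2.8,0,0],
  [6,5,-2.9,0,0],
  [6,5,-2.9,0,0],
  [6,5,-2.9,0,0],
  [6,5,-2.9,0,0],
  [6,3,-1.7,0,0],
])

```text
time_s: 6.82
tcp_pos: [0.4525, -0.2521, 0.1768]
eef_rot: [-180.0, -0.0, -135.2]
contact_force: [0.3, -0.9, -1.4]
gripper_width: 0.0646
```

Emit:
servo_tool([
  [6,2.2,-1.3,0,0],
  [6,0,0,0,0],
  [6,0,0,0,0],
])

```text
time_s: 7.2
tcp_pos: [0.4472, -0.2745, 0.1766]
eef_rot: [180.0, 0.0, -135.1]
contact_force: [0.1, 0.4, -1.7]
gripper_width: 0.0644
```

```bash
python3 look.py p2 wrist top side
```

```text
7.2 [ 0.4472 -0.2745  0.1766] [ 179.99    0.   -135.08] 0.0644 [ 0.12  0.41 -1.68]
```

View pics/p2wrist.png

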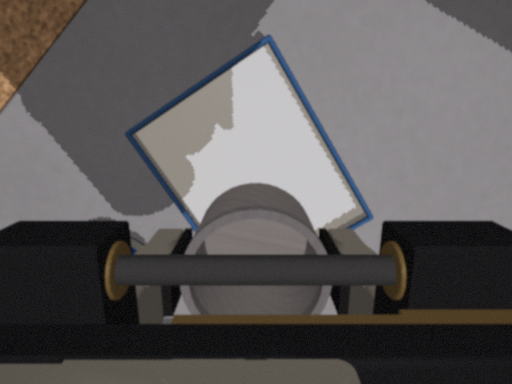

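View pics/p2side.png

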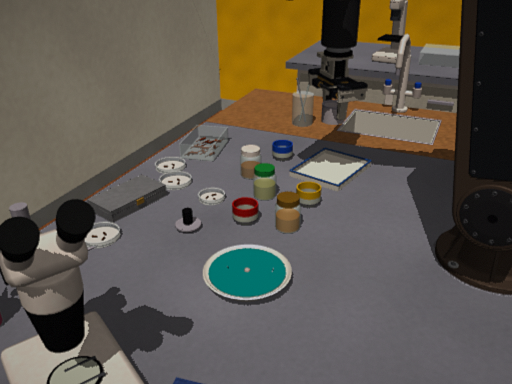

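```bash
python3 - <<'E'
from h import *
p=np.load("pics/p2.npy");C=cam("wrist",dict(tcp_pos=p[:3],eef_rot=p[3:]))
P=ray(C,[(268,37.5),(127,134),(371,215)],.018);print(P,(P[1]+P[2])/2,np.linalg.norm(P[0]-P[1]),np.linalg.norm(P[0]-P[2]))
R=Ro.from_euler("xyz",p[3:],degrees=True).as_matrix()
c=(P[1]+P[2])/2;print(((c-p[:3])@R*100).round(2))
E
```

```text
[[ 0.34817655 -0.3577128   0.018     ]
 [ 0.50163328 -0.39261611  0.018     ]
 [ 0.39024766 -0.16617402  0.018     ]] [ 0.44594047 -0.27939506  0.018     ] 0.1573760129768939 0.1961047831535026
[ 0.44 -0.26 15.86]
```

Emit:
servo_tool([
  [6,0.43,-0.24,4,0],
  [6,0,0,5,0],
  [6,0,0,4,0],
  [6,0,0,1.5,0],
  [6,0,0,0.5,0],
  [6,0,0,0,0],
  [6,0,0,0,0],
])

```text
time_s: 8.22
tcp_pos: [0.4471, -0.2796, 0.0279]
eef_rot: [-179.9, 0.1, -135.0]
contact_force: [-0.8, -0.1, -0.4]
gripper_width: 0.0641
```

Emit:
servo_tool([
  [6,0,0,0.3,0],
  [6,0,0,0.2,0],
  [6,0,0,0.1,0],
  [6,0,0,0.1,0],
  [6,0,0,0,0],
])

```text
time_s: 8.85
tcp_pos: [0.446, -0.2795, 0.02]
eef_rot: [180.0, -0.0, -135.0]
contact_force: [-2.2, 0.8, 4.9]
gripper_width: 0.065
```

Emit:
servo_tool([
  [8.7,0,0,0,0],
  [8.7,0,0,0,0],
  [8.7,0,0,0,0],
  [8.7,0,0,0,0],
  [8.7,0,0,-2,0],
  [8.7,0,0,-5,0],
  [8.7,0,0,-5,0],
  [8.7,0,0,-4,0],
])

```text
time_s: 9.85
tcp_pos: [0.4462, -0.2795, 0.1818]
eef_rot: [-179.9, 0.0, -135.0]
contact_force: [1.2, 0.2, -0.3]
gripper_width: 0.0867
```

Emit:
servo_tool([
  [8.7,0,0,0,0],
  [8.7,0,0,0,0],
])

```text
time_s: 10.1
tcp_pos: [0.4456, -0.2792, 0.1791]
eef_rot: [180.0, 0.0, -135.1]
contact_force: [-0.7, -0.5, -0.6]
gripper_width: 0.0873
```

```bash
python3 look.py p3 wrist
```

```text
10.1 [ 0.4456 -0.2792  0.1791] [ 1.7997e+02  1.0000e-02 -1.3507e+02] 0.0873 [-0.74 -0.53 -0.6 ]
```

View pics/p3wrist.png

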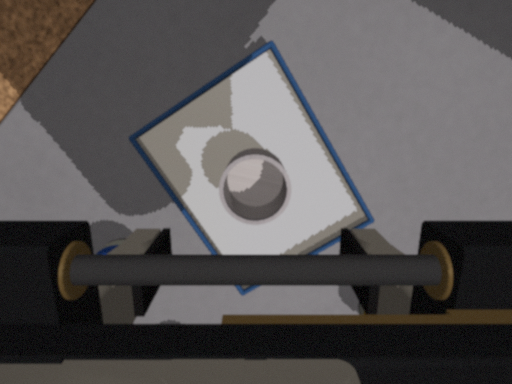

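```bash
python3 - <<'E'
from h import *
show(cv2.imread("pics/p3wrist.png")[:,:,::-1],"p3z",(200,130,310,240),5)
E
python3 loc.py p3 219.5 291 152 224 .053
```

```text
[ 0.4458 -0.2793  0.053 ] dia 0.0636 tool shift cm [ 0.   -0.03 12.61]
```

View pics/p3z.png

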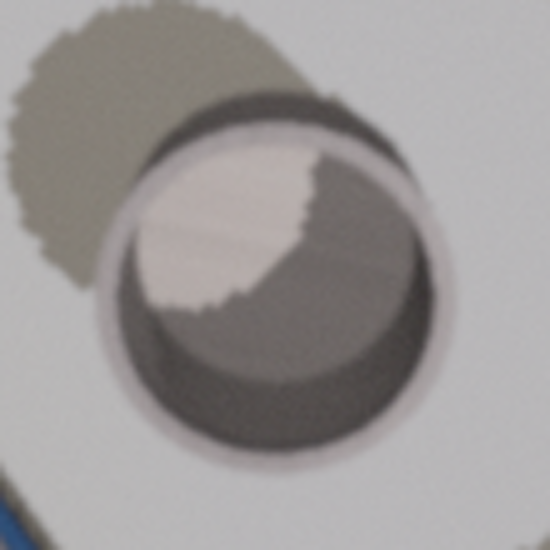

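Emit:
servo_tool([
  [8.7,-2.4,-3.4,0,0],
  [8.7,-3,-4.2,0,0],
  [8.7,-3,-4.2,0,0],
  [8.7,-1.4,-1.9,0,0],
  [8.7,0,0,0,0],
  [8.7,0,0,0,0],
])

```text
time_s: 10.9
tcp_pos: [0.6112, -0.3069, 0.1779]
eef_rot: [179.9, -0.1, -135.1]
contact_force: [-0.6, 0.2, 0.1]
gripper_width: 0.0873
```

```bash
python3 look.py p4 wrist
```

```text
10.9 [ 0.6112 -0.3069  0.1779] [ 1.7985e+02 -8.0000e-02 -1.3506e+02] 0.0873 [-0.58  0.18  0.11]
```

View pics/p4wrist.png

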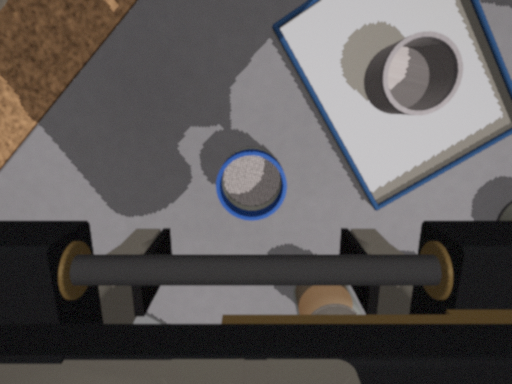

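```bash
python3 loc.py p4 216.5 287 150 220 .048
```

```text
[ 0.6119 -0.3105  0.048 ] dia 0.0634 tool shift cm [ 0.19 -0.34 12.99]
```

Emit:
servo_tool([
  [8.7,0.19,-0.34,4,0],
  [8.7,0,0,5,0],
  [8.7,0,0,4,0],
  [8.7,0,0,2,0],
  [8.7,0,0,0.9,0],
  [8.7,0,0,0,0],
  [8.7,0,0,0,0],
])

```text
time_s: 11.82
tcp_pos: [0.614, -0.3112, 0.022]
eef_rot: [-179.9, 0.1, -135.0]
contact_force: [0.1, -0.4, 0.2]
gripper_width: 0.0866
```

Emit:
servo_tool([
  [6,0,0,0,0],
  [6,0,0,0,0],
  [6,0,0,0,0],
  [6,0,0,0,0],
  [6,0,0,0,0],
  [6,0,0,0,0],
])

```text
time_s: 12.58
tcp_pos: [0.6134, -0.3109, 0.0209]
eef_rot: [-180.0, 0.0, -135.0]
contact_force: [-1.4, 1.3, 5.9]
gripper_width: 0.0647
```

Emit:
servo_tool([
  [6,0,0,-1,0],
  [6,0,0,-3,0],
  [6,0,0,-5,0],
  [6,0,0,-3,0],
  [6,2.6,3.9,0,0],
  [6,3,4.3,0,0],
  [6,2.6,3.8,0,0],
  [6,1.35,2.05,0,0],
])

```text
time_s: 13.58
tcp_pos: [0.4441, -0.2785, 0.141]
eef_rot: [180.0, 0.0, -135.1]
contact_force: [1.3, -0.7, -0.6]
gripper_width: 0.0646
```

Emit:
servo_tool([
  [6,0,0,0,0],
  [6,0,0,0,0],
  [6,0,0,0,0],
])

```text
time_s: 13.95
tcp_pos: [0.4472, -0.2791, 0.1405]
eef_rot: [-180.0, -0.0, -135.0]
contact_force: [0.5, -0.9, -1.0]
gripper_width: 0.0642
```

```bash
python3 look.py p5 wrist
```

```text
13.95 [ 0.4472 -0.2791  0.1405] [-180.     -0.   -135.05] 0.0642 [ 0.52 -0.93 -0.98]
```

View pics/p5wrist.png

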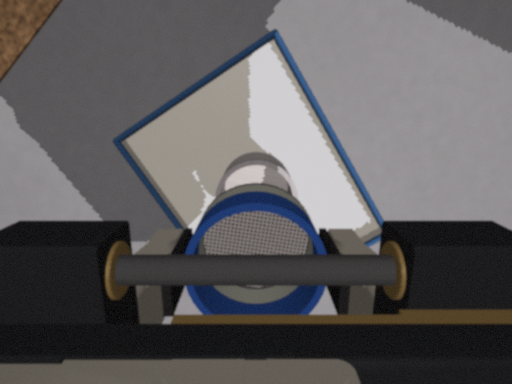

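Emit:
servo_tool([
  [6,0,0.05,2,0],
  [6,0,0,2.5,0],
  [6,0,0,1,0],
  [6,0,0,0.8,0],
  [6,0,0,0.3,0],
  [6,0,0,0.2,0],
  [6,0,0,0.2,0],
  [6,0,0,0,0],
])

```text
time_s: 15.0
tcp_pos: [0.4461, -0.2786, 0.0707]
eef_rot: [-180.0, 0.0, -135.1]
contact_force: [1.0, -0.2, -1.0]
gripper_width: 0.0646
```

Emit:
servo_tool([
  [6,0,0,0.2,0],
  [6,0,0,0.2,0],
  [6,0,0,0.2,0],
  [6,0,0,0.1,0],
  [6,0,0,0,0],
])

```text
time_s: 15.62
tcp_pos: [0.446, -0.2786, 0.0639]
eef_rot: [180.0, -0.0, -135.0]
contact_force: [-1.4, 1.3, 5.2]
gripper_width: 0.0646
```

Emit:
servo_tool([
  [8.7,0,0,0,0],
  [8.7,0,0,0,0],
  [8.7,0,0,0,0],
  [8.7,0,0,0,0],
  [8.7,0,0,-2,0],
  [8.7,0,0,-5,0],
  [8.7,0,0,-4,0],
  [8.7,0,0,-1,0],
])

```text
time_s: 16.62
tcp_pos: [0.4474, -0.279, 0.1865]
eef_rot: [-179.8, 0.1, -135.0]
contact_force: [0.4, -0.5, 0.4]
gripper_width: 0.0869
```

Emit:
servo_tool([
  [8.7,0,0,0,0],
  [8.7,0,0,0,0],
])

```text
time_s: 16.88
tcp_pos: [0.4453, -0.2783, 0.1822]
eef_rot: [179.9, -0.1, -135.1]
contact_force: [0.4, -0.6, 0.1]
gripper_width: 0.0874
```

```bash
python3 look.py p6 wrist side; python3 - <<'E'
from h import *
show(cv2.imread("pics/p6side.png")[:,:,::-1],"p6s",(230,90,400,220),4)
E
```

```text
16.875 [ 0.4453 -0.2783  0.1822] [ 1.7988e+02 -5.0000e-02 -1.3507e+02] 0.0874 [ 0.43 -0.63  0.1 ]
```

View pics/p6wrist.png

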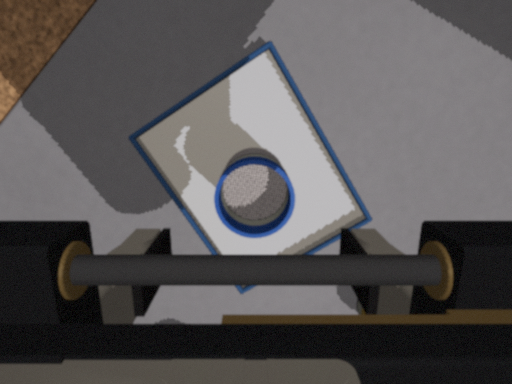

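View pics/p6s.png

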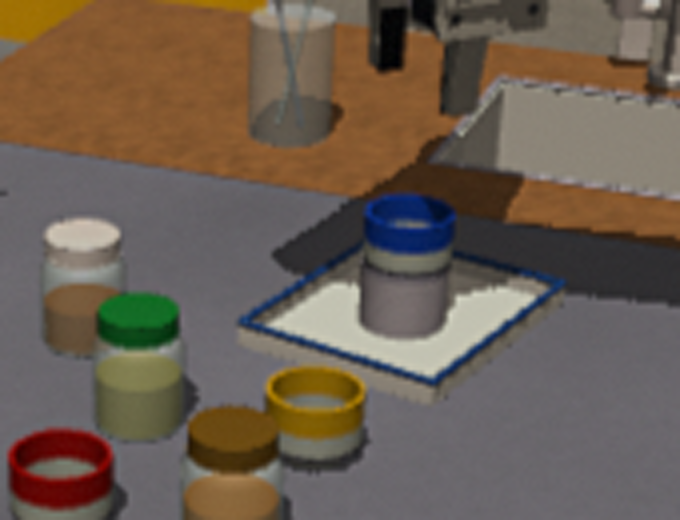

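```bash
python3 loc.py p6 214.5 294.5 156 237 .091;  python3 - <<'E'
from h import *
show(cv2.imread("pics/p6wrist.png")[:,:,::-1],"p6z",(200,135,310,245),5)
E
```

```text
[ 0.4445 -0.28    0.091 ] dia 0.0628 tool shift cm [ 0.17 -0.09  9.12]
```

View pics/p6z.png

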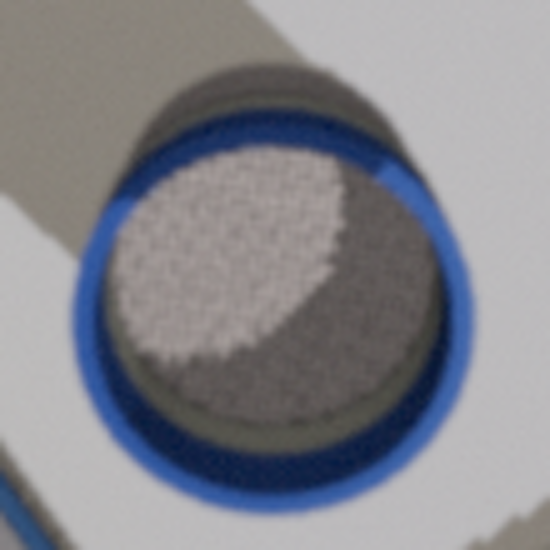

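Emit:
servo_tool([
  [8.7,-2.5,2.5,0,0],
  [8.7,-4,4.1,0,0],
  [8.7,-4,4.1,0,0],
  [8.7,-2.8,2.9,0,0],
  [8.7,-1.3,1.3,0,0],
  [8.7,0,0,0,0],
  [8.7,0,0,0,0],
])

```text
time_s: 17.85
tcp_pos: [0.4439, -0.0703, 0.1831]
eef_rot: [180.0, -0.1, -135.0]
contact_force: [0.3, -0.7, 0.3]
gripper_width: 0.0864
```

```bash
python3 look.py p7 wrist
```

```text
17.85 [ 0.4439 -0.0703  0.1831] [ 1.7997e+02 -6.0000e-02 -1.3505e+02] 0.0864 [ 0.34 -0.72  0.26]
```

View pics/p7wrist.png

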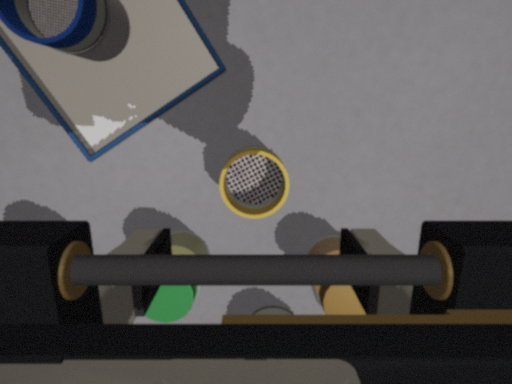

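```bash
python3 loc.py p7 219.5 289 148.5 218 .048
```

```text
[ 0.443  -0.0728  0.048 ] dia 0.0635 tool shift cm [ 0.23 -0.12 13.51]
```

Emit:
servo_tool([
  [8.7,0.2,-0.12,4,0],
  [8.7,0,0,5,0],
  [8.7,0,0,4,0],
  [8.7,0,0,2.2,0],
  [8.7,0,0,1.1,0],
  [8.7,0,0,0,0],
  [8.7,0,0,0,0],
])

```text
time_s: 18.77
tcp_pos: [0.4443, -0.0723, 0.0214]
eef_rot: [-180.0, 0.1, -135.1]
contact_force: [-0.5, -0.2, 0.4]
gripper_width: 0.0872
```

Emit:
servo_tool([
  [6,0,0,0,0],
  [6,0,0,0,0],
  [6,0,0,0,0],
  [6,0,0,0,0],
  [6,0,0,0,0],
  [6,0,0,0,0],
])

```text
time_s: 19.52
tcp_pos: [0.4438, -0.0721, 0.0209]
eef_rot: [-180.0, 0.0, -135.0]
contact_force: [-1.2, 1.1, 6.0]
gripper_width: 0.0642
```

Emit:
servo_tool([
  [6,0,0,-1,0],
  [6,0,0,-3,0],
  [6,0,0,-5,0],
  [6,0,0,-5,0],
  [6,0,0,-2,0],
  [6,2.5,-2.6,0,0],
  [6,4,-4.1,0,0],
  [6,4,-4.1,0,0],
])

```text
time_s: 20.52
tcp_pos: [0.4454, -0.2241, 0.1814]
eef_rot: [-180.0, 0.0, -135.0]
contact_force: [2.6, 0.4, 0.2]
gripper_width: 0.0641
```

Emit:
servo_tool([
  [6,2.7,-2.75,0,0],
  [6,1.2,-1.2,0,0],
  [6,0,0,0,0],
  [6,0,0,0,0],
  [6,0,0,0,0],
])

```text
time_s: 21.15
tcp_pos: [0.446, -0.2774, 0.1808]
eef_rot: [-180.0, 0.0, -135.0]
contact_force: [-0.0, 0.1, -1.6]
gripper_width: 0.0639
```

```bash
python3 look.py p8 wrist
```

```text
21.15 [ 0.446  -0.2774  0.1808] [-1.7999e+02  1.0000e-02 -1.3498e+02] 0.0639 [-0.02  0.14 -1.58]
```

View pics/p8wrist.png

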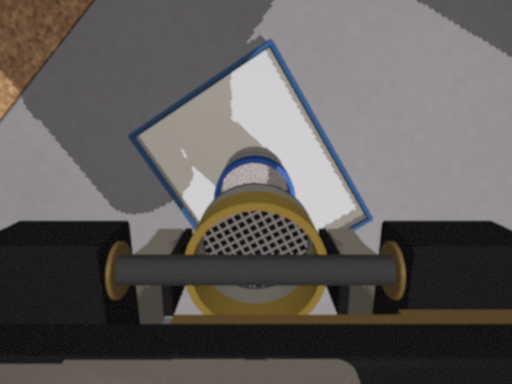

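Emit:
servo_tool([
  [6,0.12,-0.09,2,0],
  [6,0,0,2.5,0],
  [6,0,0,1.2,0],
  [6,0,0,0.8,0],
  [6,0,0,0.3,0],
  [6,0,0,0.2,0],
  [6,0,0,0.2,0],
  [6,0,0,0,0],
])

```text
time_s: 22.2
tcp_pos: [0.4457, -0.2799, 0.1087]
eef_rot: [-180.0, 0.0, -135.1]
contact_force: [-0.2, -0.0, -0.2]
gripper_width: 0.064
```

Emit:
servo_tool([
  [6,0,0,0.2,0],
  [6,0,0,0.2,0],
  [6,0,0,0.1,0],
  [6,0,0,0.1,0],
  [6,0,0,0,0],
])

```text
time_s: 22.82
tcp_pos: [0.4455, -0.2798, 0.1025]
eef_rot: [180.0, -0.0, -135.1]
contact_force: [-0.3, 0.1, -0.5]
gripper_width: 0.0645
```

Emit:
servo_tool([
  [6,0,0,0.05,0],
  [6,0,0,0.05,0],
  [6,0,0,0,0],
])

```text
time_s: 23.2
tcp_pos: [0.4457, -0.2799, 0.102]
eef_rot: [-180.0, 0.0, -135.0]
contact_force: [-2.2, 1.3, 4.1]
gripper_width: 0.0641
```

Emit:
servo_tool([
  [8.7,0,0,0,0],
  [8.7,0,0,0,0],
  [8.7,0,0,0,0],
  [8.7,0,0,0,0],
  [8.7,0,0,-2,0],
  [8.7,0,0,-5,0],
  [8.7,0,0,-4,0],
  [8.7,0,0,0,0],
])

```text
time_s: 24.2
tcp_pos: [0.4475, -0.2805, 0.215]
eef_rot: [-179.7, 0.2, -135.0]
contact_force: [-0.2, -0.1, -0.4]
gripper_width: 0.0869
```

Emit:
servo_tool([
  [8.7,0,0,0,0],
  [8.7,0,0,0,0],
])

```text
time_s: 24.45
tcp_pos: [0.4449, -0.2796, 0.2103]
eef_rot: [179.9, -0.1, -135.1]
contact_force: [0.6, -1.4, 0.9]
gripper_width: 0.087
```

```bash
python3 look.py p9 wrist side; python3 - <<'E'
from h import *
show(cv2.imread("pics/p9side.png")[:,:,::-1],"p9s",(280,110,380,190),4)
show(cv2.imread("pics/p9wrist.png")[:,:,::-1],"p9z",(190,135,320,255),5)
E
```

```text
24.45 [ 0.4449 -0.2796  0.2103] [ 1.7989e+02 -6.0000e-02 -1.3506e+02] 0.087 [ 0.55 -1.41  0.86]
```

View pics/p9z.png

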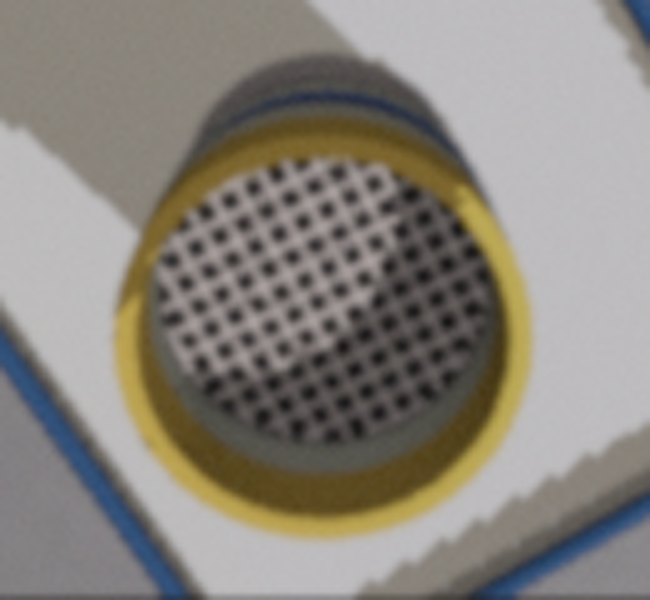

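View pics/p9s.png

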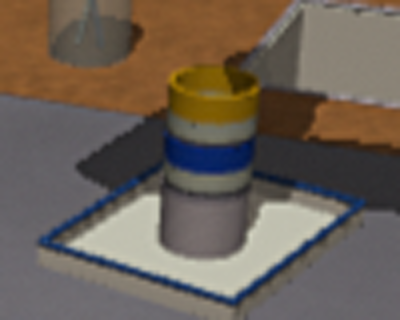

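```bash
python3 loc.py p9 213 296.2 158.4 242.6 .129
```

```text
[ 0.4444 -0.281   0.129 ] dia 0.063 tool shift cm [ 0.13 -0.08  8.13]
```

Emit:
servo_tool([
  [8.7,-3,1.6,0,0],
  [8.7,-5,2.6,0,0],
  [8.7,-5,2.6,0,0],
  [8.7,-5,2.6,0,0],
  [8.7,-5,2.6,1,0],
  [8.7,-5,2.6,1,0],
  [8.7,-3,1.5,1,0],
  [8.7,-1.6,0.8,0,0],
])

```text
time_s: 25.55
tcp_pos: [0.5566, 0.0715, 0.18]
eef_rot: [179.9, -0.2, -135.0]
contact_force: [-0.1, -0.1, 0.1]
gripper_width: 0.0869
```

Emit:
servo_tool([
  [8.7,0,0,0,0],
  [8.7,0,0,0,0],
  [8.7,0,0,0,0],
])

```text
time_s: 25.92
tcp_pos: [0.5568, 0.0691, 0.1819]
eef_rot: [-180.0, 0.0, -135.1]
contact_force: [-0.2, 0.7, -0.4]
gripper_width: 0.0871
```

```bash
python3 look.py p10 wrist; python3 - <<'E'
from h import *
show(cv2.imread("pics/p10wrist.png")[:,:,::-1],"p10z",(200,130,310,240),5)
E
```

```text
25.925 [0.5568 0.0691 0.1819] [-1.7999e+02  3.0000e-02 -1.3512e+02] 0.0871 [-0.23  0.7  -0.38]
```

View pics/p10wrist.png

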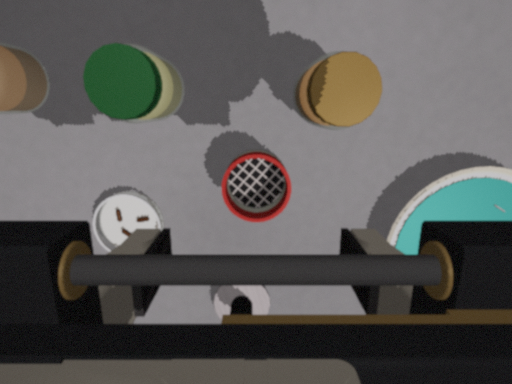

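View pics/p10z.png

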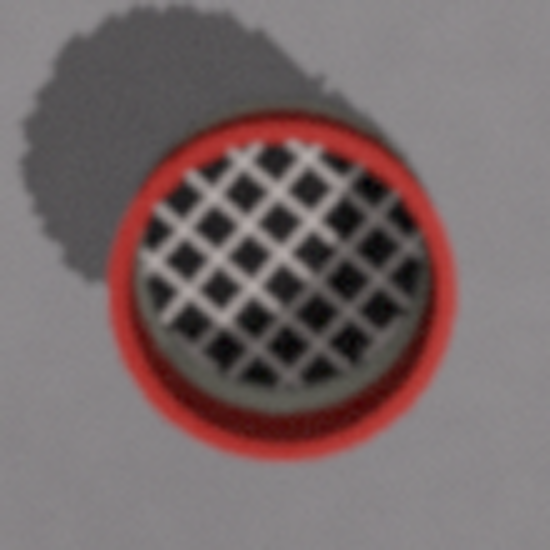

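```bash
python3 loc.py p10 221.6 291.6 153 222.4 .048
```

```text
[0.5574 0.071  0.048 ] dia 0.0639 tool shift cm [-0.16  0.09 13.39]
```

Emit:
servo_tool([
  [8.7,-0.16,0.09,4,0],
  [8.7,0,0,5,0],
  [8.7,0,0,4,0],
  [8.7,0,0,2,0],
  [8.7,0,0,0.9,0],
  [8.7,0,0,0,0],
  [8.7,0,0,0,0],
])

```text
time_s: 26.85
tcp_pos: [0.5582, 0.072, 0.0237]
eef_rot: [-180.0, 0.1, -135.1]
contact_force: [0.8, 0.0, -0.4]
gripper_width: 0.0871
```

Emit:
servo_tool([
  [6,0,0,0,0],
  [6,0,0,0,0],
  [6,0,0,0,0],
  [6,0,0,0,0],
  [6,0,0,0,0],
  [6,0,0,0,0],
])

```text
time_s: 27.6
tcp_pos: [0.5576, 0.0719, 0.0229]
eef_rot: [-180.0, 0.0, -135.0]
contact_force: [-2.1, 0.5, 5.3]
gripper_width: 0.0645
```

Emit:
servo_tool([
  [6,0,0,-1,0],
  [6,0,0,-3,0],
  [6,0,0,-5,0],
  [6,0,0,-6,0],
  [6,0,0,-4,0],
  [6,0,0,-1.5,0],
  [6,3,-1.5,0,0],
  [6,5,-2.6,0,0],
])

```text
time_s: 28.6
tcp_pos: [0.5292, -0.0137, 0.2267]
eef_rot: [179.9, -0.1, -134.9]
contact_force: [0.3, -1.5, -0.6]
gripper_width: 0.0638
```

Emit:
servo_tool([
  [6,5,-2.6,0,0],
  [6,5,-2.6,0,0],
  [6,5,-2.6,0,0],
  [6,5,-2.6,0,0],
  [6,3,-1.5,0,0],
  [6,1.8,-0.9,0,0],
  [6,0,0,0,0],
  [6,0,0,0,0],
])

```text
time_s: 29.6
tcp_pos: [0.4444, -0.2791, 0.227]
eef_rot: [179.9, -0.0, -135.1]
contact_force: [0.8, 0.6, -1.0]
gripper_width: 0.0644
```

```bash
python3 look.py p11 wrist
```

```text
29.6 [ 0.4444 -0.2791  0.227 ] [ 1.7994e+02 -2.0000e-02 -1.3508e+02] 0.0644 [ 0.84  0.56 -1.03]
```

View pics/p11wrist.png

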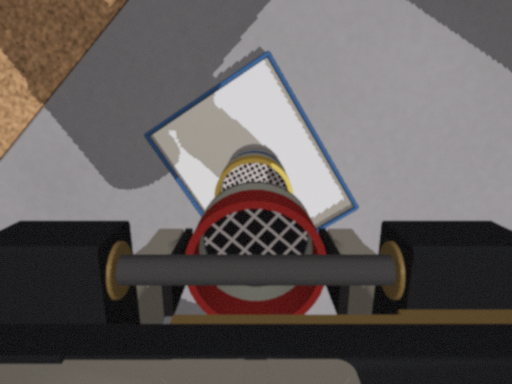

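Emit:
servo_tool([
  [6,0,-0.11,2.5,0],
  [6,0,0,2.7,0],
  [6,0,0,1.2,0],
  [6,0,0,0.8,0],
  [6,0,0,0.3,0],
  [6,0,0,0.2,0],
  [6,0,0,0.2,0],
  [6,0,0,0,0],
])

```text
time_s: 30.65
tcp_pos: [0.4455, -0.2803, 0.1487]
eef_rot: [-180.0, 0.0, -135.1]
contact_force: [-0.6, -0.1, -1.3]
gripper_width: 0.0646
```

Emit:
servo_tool([
  [6,0,0,0.2,0],
  [6,0,0,0.2,0],
  [6,0,0,0.1,0],
  [6,0,0,0.1,0],
  [6,0,0,0,0],
])

```text
time_s: 31.28
tcp_pos: [0.4454, -0.2803, 0.1425]
eef_rot: [180.0, -0.0, -135.1]
contact_force: [0.0, -0.4, -0.3]
gripper_width: 0.0642
```

Emit:
servo_tool([
  [6,0,0,0.05,0],
  [6,0,0,0.05,0],
  [6,0,0,0,0],
])

```text
time_s: 31.65
tcp_pos: [0.4456, -0.2803, 0.1419]
eef_rot: [-180.0, 0.0, -135.0]
contact_force: [-1.2, 0.3, 3.9]
gripper_width: 0.0641
```

Emit:
servo_tool([
  [8.7,0,0,0,0],
  [8.7,0,0,0,0],
  [8.7,0,0,0,0],
  [8.7,0,0,0,0],
  [8.7,0,0,-2,0],
  [8.7,0,0,-5,0],
  [8.7,0,0,-3,0],
  [8.7,0,0,-1,0],
])

```text
time_s: 32.65
tcp_pos: [0.4463, -0.2805, 0.2536]
eef_rot: [-179.8, 0.1, -135.0]
contact_force: [0.7, -0.4, -0.2]
gripper_width: 0.0871
```

Emit:
servo_tool([
  [8.7,0,0,0,0],
  [8.7,0,0,0,0],
])

```text
time_s: 32.9
tcp_pos: [0.4449, -0.28, 0.2502]
eef_rot: [179.9, -0.0, -135.1]
contact_force: [-0.1, 0.4, -0.6]
gripper_width: 0.0869
```

```bash
python3 look.py p12 wrist side; python3 - <<'E'
from h import *
show(cv2.imread("pics/p12side.png")[:,:,::-1],"p12s",(280,90,380,190),4)
show(cv2.imread("pics/p12wrist.png")[:,:,::-1],"p12z",(190,135,320,255),5)
E
```

```text
32.9 [ 0.4449 -0.28    0.2502] [ 1.7989e+02 -5.0000e-02 -1.3506e+02] 0.0869 [-0.14  0.37 -0.55]
```

View pics/p12z.png

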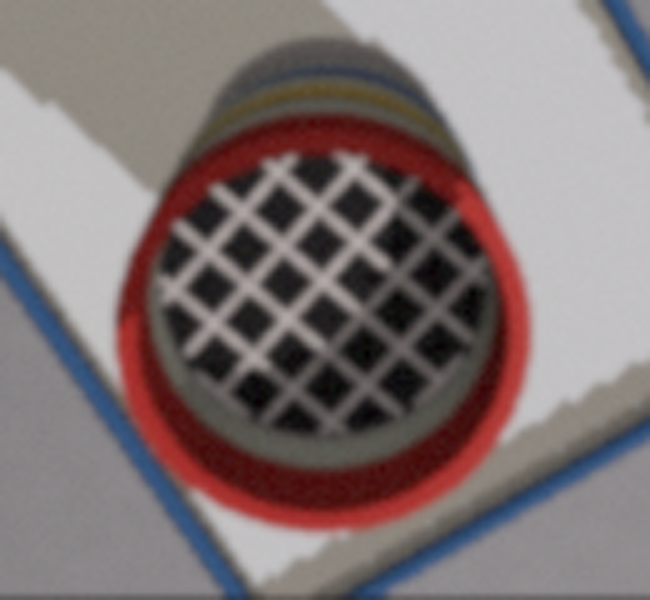

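View pics/p12s.png

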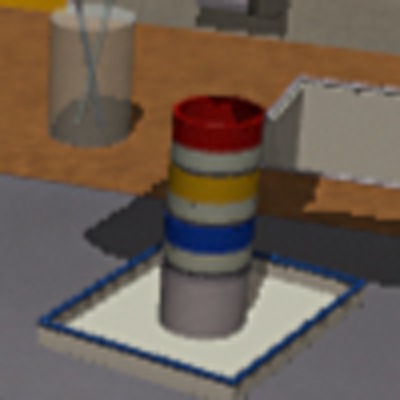

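```bash
python3 loc.py p12 213.2 296 158 241 .167; python3 -c "
from h import *
p=proj(cam('side'),[[.4455,-.279,z] for z in(.003,.053,.091,.129,.167)]);print((p-[280,90])*4)"
```

```text
[ 0.4441 -0.2815  0.167 ] dia 0.0631 tool shift cm [ 0.15 -0.08  8.32]
[[205.16686113 321.37231418]
 [209.61745481 259.83385472]
 [213.10078635 211.66975064]
 [216.67501087 162.2488674 ]
 [220.34373298 111.5213637 ]]
```

Emit:
servo_tool([
  [8.7,-3,1,0,0],
  [8.7,-5,1.6,0,0],
  [8.7,-5.6,1.8,0,0],
  [8.7,-5.6,1.9,1,0],
  [8.7,-5.6,1.9,1,0],
  [8.7,-5.6,1.8,1,0],
  [8.7,-5.6,1.8,1,0],
  [8.7,-5.6,1.8,1,0],
])

```text
time_s: 34.0
tcp_pos: [0.6442, 0.1116, 0.2003]
eef_rot: [180.0, -0.1, -135.0]
contact_force: [0.7, -1.5, 1.1]
gripper_width: 0.0869
```

Emit:
servo_tool([
  [7,-3.4,1.1,1,0],
  [7,-1.8,0.6,1,0],
  [7,0,0,0,0],
  [7,0,0,0,0],
  [7,0,0,0,0],
])

```text
time_s: 34.62
tcp_pos: [0.6686, 0.1576, 0.1824]
eef_rot: [-180.0, 0.1, -135.1]
contact_force: [-0.0, -1.0, 0.4]
gripper_width: 0.0701
```

```bash
python3 look.py p13 wrist; python3 - <<'E'
from h import *
show(cv2.imread("pics/p13wrist.png")[:,:,::-1],"p13z",(200,130,310,240),5)
E
```

```text
34.625 [0.6686 0.1576 0.1824] [-1.7998e+02  5.0000e-02 -1.3511e+02] 0.0701 [-0.04 -0.99  0.42]
```

View pics/p13wrist.png

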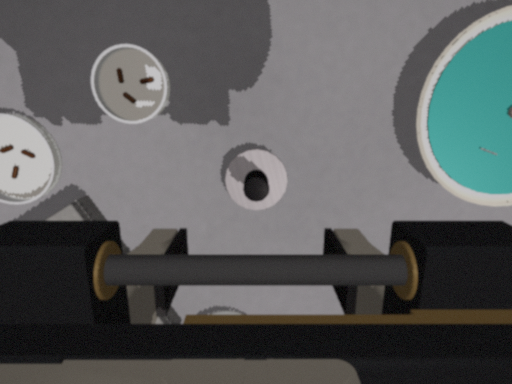

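View pics/p13z.png

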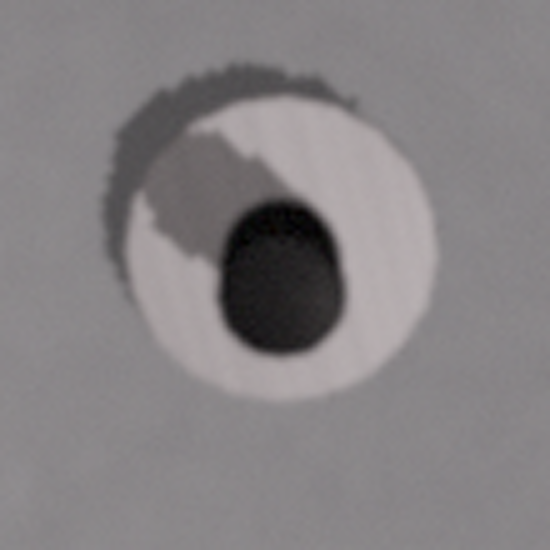

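```bash
python3 loc.py p13 225.2 287.6 149.4 210.6 .013;python3 loc.py p13 244 269 176 201 .052
```

```text
[0.6697 0.1599 0.013 ] dia 0.0635 tool shift cm [-0.22  0.09 16.94]
[0.6692 0.1593 0.052 ] dia 0.0226 tool shift cm [-0.15  0.08 13.04]
```

Emit:
servo_tool([
  [7,-0.18,0.08,4,0],
  [7,0,0,5,0],
  [7,0,0,4,0],
  [7,0,0,2,0],
  [7,0,0,1,0],
  [7,0,0,0,0],
  [7,0,0,0,0],
])

```text
time_s: 35.55
tcp_pos: [0.6702, 0.1607, 0.023]
eef_rot: [-180.0, 0.1, -135.1]
contact_force: [-0.5, -0.6, -0.5]
gripper_width: 0.0701
```

Emit:
servo_tool([
  [2,0,0,0,0],
  [2,0,0,0,0],
  [2,0,0,0,0],
  [2,0,0,0,0],
  [2,0,0,0,0],
  [2,0,0,0,0],
  [2,0,0,0,0],
  [2,0,0,0,0],
])

```text
time_s: 36.55
tcp_pos: [0.6694, 0.1605, 0.0215]
eef_rot: [-180.0, 0.0, -135.1]
contact_force: [0.8, -0.7, 0.5]
gripper_width: 0.0235
```

Emit:
servo_tool([
  [2,0,0,-1,0],
  [2,0,0,-3,0],
  [2,0,0,-5,0],
  [2,0,0,-5,0],
  [2,2,-0.7,-5,0],
  [2,4,-1.3,-4,0],
  [2,5,-1.6,-2.2,0],
  [2,5.2,-1.7,0,0],
])

```text
time_s: 37.55
tcp_pos: [0.5921, 0.0075, 0.2767]
eef_rot: [-179.9, 0.2, -135.0]
contact_force: [0.7, -0.6, -1.6]
gripper_width: 0.0233
```

Emit:
servo_tool([
  [2,5.2,-1.7,0,0],
  [2,5.2,-1.7,0,0],
  [2,5.2,-1.7,0,0],
  [2,5.2,-1.7,0,0],
  [2,5,-1.6,0,0],
  [2,3.4,-1.1,0,0],
  [2,1.6,-0.55,0,0],
  [2,0,0,0,0],
])

```text
time_s: 38.55
tcp_pos: [0.4447, -0.2807, 0.2739]
eef_rot: [-180.0, 0.0, -135.1]
contact_force: [0.0, 0.5, -1.4]
gripper_width: 0.0234
```

Emit:
servo_tool([
  [2,0,0,0,0],
  [2,0,0,0,0],
])

```text
time_s: 38.8
tcp_pos: [0.4456, -0.2794, 0.2736]
eef_rot: [180.0, 0.0, -135.0]
contact_force: [0.1, 0.1, -1.6]
gripper_width: 0.0231
```

```bash
python3 look.py p14 wrist side
```

```text
38.8 [ 0.4456 -0.2794  0.2736] [ 180.      0.   -134.98] 0.0231 [ 0.07  0.08 -1.59]
```

View pics/p14wrist.png

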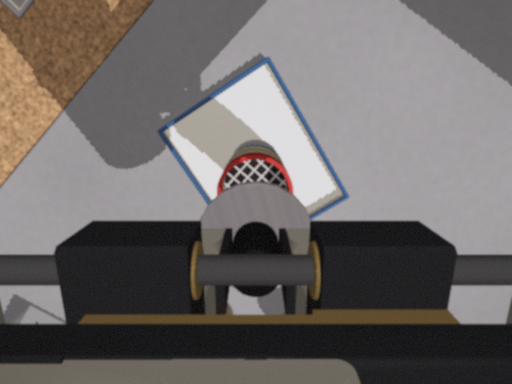

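View pics/p14side.png

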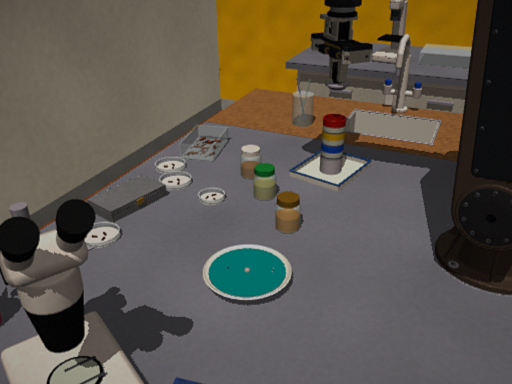

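Emit:
servo_tool([
  [2,0.1,-0.04,2.5,0],
  [2,0,0,3,0],
  [2,0,0,1.5,0],
  [2,0,0,1,0],
  [2,0,0,0.3,0],
  [2,0,0,0.2,0],
  [2,0,0,0.2,0],
  [2,0,0,0,0],
])

```text
time_s: 39.9
tcp_pos: [0.4448, -0.2813, 0.1868]
eef_rot: [-180.0, 0.0, -135.1]
contact_force: [-0.0, -0.0, -1.1]
gripper_width: 0.0235
```

Emit:
servo_tool([
  [2,0,0,0.2,0],
  [2,0,0,0.2,0],
  [2,0,0,0.1,0],
  [2,0,0,0,0],
])

```text
time_s: 40.4
tcp_pos: [0.4447, -0.2812, 0.1814]
eef_rot: [180.0, -0.0, -135.1]
contact_force: [-1.1, 0.5, -1.0]
gripper_width: 0.0237
```

Emit:
servo_tool([
  [2,0,0,0.05,0],
  [2,0,0,0.05,0],
  [2,0,0,0,0],
])

```text
time_s: 40.78
tcp_pos: [0.4447, -0.2812, 0.1805]
eef_rot: [180.0, -0.0, -135.1]
contact_force: [-0.4, 0.1, -0.8]
gripper_width: 0.0236
```

Emit:
servo_tool([
  [2,0,0,0.05,0],
  [2,0,0,0,0],
])

```text
time_s: 41.02
tcp_pos: [0.4448, -0.2813, 0.1804]
eef_rot: [-180.0, 0.0, -135.0]
contact_force: [-1.4, 0.5, 3.8]
gripper_width: 0.0236
```

Emit:
servo_tool([
  [6.5,0,0,0,0],
  [6.5,0,0,0,0],
  [6.5,0,0,0,0],
  [6.5,0,0,0,0],
  [6.5,0,0,0,0],
  [6.5,0,0,-2,0],
  [6.5,0,0,-4,0],
  [6.5,0,0,-2,0],
])

```text
time_s: 42.02
tcp_pos: [0.4453, -0.2815, 0.2622]
eef_rot: [-179.9, 0.1, -135.0]
contact_force: [-0.1, -0.0, 0.3]
gripper_width: 0.0651
```

Emit:
servo_tool([
  [6.5,0,0,0,0],
  [6.5,0,0,0,0],
  [6.5,0,0,0,0],
])

```text
time_s: 42.4
tcp_pos: [0.4442, -0.281, 0.259]
eef_rot: [179.9, -0.0, -135.1]
contact_force: [-0.1, -0.3, -0.6]
gripper_width: 0.0653
```

```bash
python3 look.py p15 wrist side; python3 - <<'E'
from h import *
show(cv2.imread("pics/p15side.png")[:,:,::-1],"p15s",(280,60,380,190),4)
E
```

```text
42.4 [ 0.4442 -0.281   0.259 ] [ 1.7991e+02 -4.0000e-02 -1.3506e+02] 0.0653 [-0.08 -0.33 -0.63]
```

View pics/p15wrist.png

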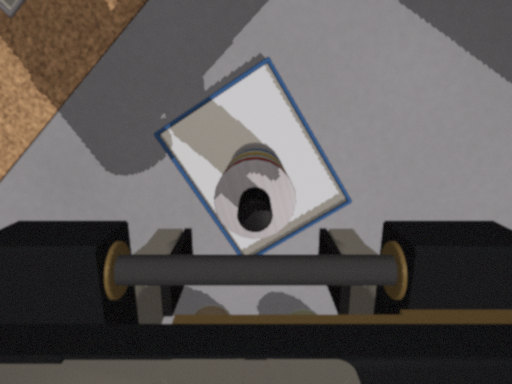

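View pics/p15s.png

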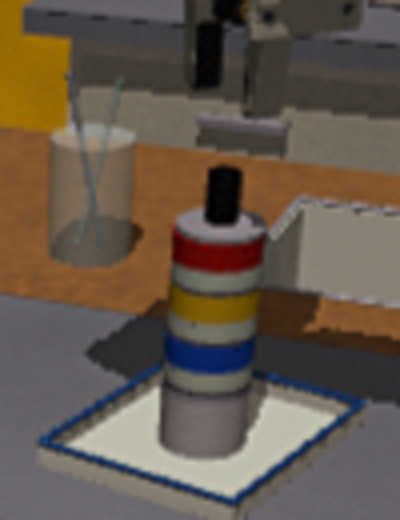

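Emit:
servo_tool([
  [6.5,0,0,-3,0],
  [6.5,-3,0,-2,0],
  [6.5,-5,0,0,0],
  [6.5,-5,0,0,0],
  [6.5,-5,0,0,0],
  [6.5,-3,0,0,0],
  [6.5,0,0,0,0],
  [6.5,0,0,0,0],
])

```text
time_s: 43.5
tcp_pos: [0.593, -0.1332, 0.3098]
eef_rot: [180.0, -0.0, -135.1]
contact_force: [-0.7, -0.5, -1.0]
gripper_width: 0.0649
```

```bash
python3 look.py p16 top side; python3 - <<'E'
from h import *
show(cv2.imread("pics/p16side.png")[:,:,::-1],"p16s",(270,60,390,190),6)
E
```

```text
43.5 [ 0.593  -0.1332  0.3098] [ 1.7997e+02 -4.0000e-02 -1.3506e+02] 0.0649 [-0.71 -0.52 -1.03]
```

View pics/p16top.png

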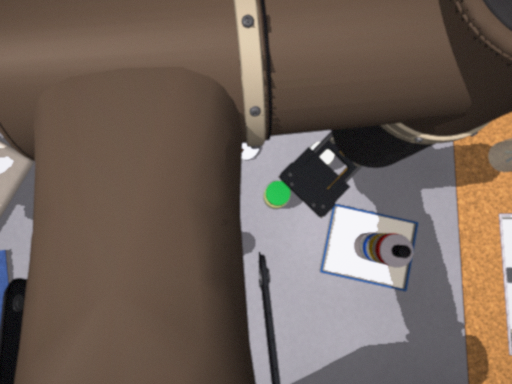

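View pics/p16s.png

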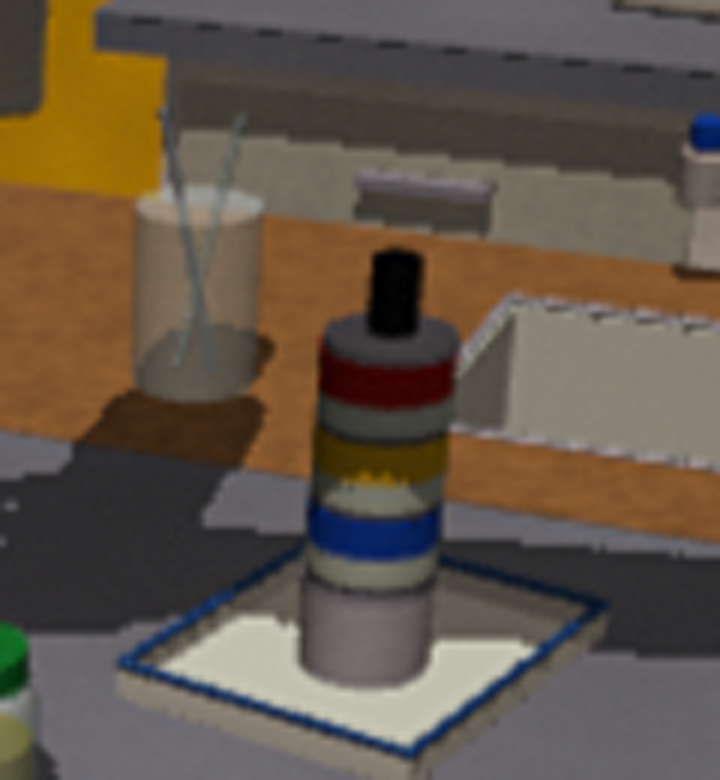

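```bash
python3 - <<'E'
from h import *
print(proj(cam("side"),[[.4445,-.281,.211],[.4445,-.281,.173]]))
a=cv2.imread("pics/side0.png",0);b=cv2.imread("pics/p16side.png",0)
for n,(x0,y0,x1,y1) in dict(white=(240,145,262,178),green=(253,164,277,198),gold=(275,192,302,232),dish=(196,187,228,206)).items():
    t=a[y0:y1,x0:x1];w=b[y0-8:y1+8,x0-8:x1+8];m=cv2.matchTemplate(w,t,cv2.TM_CCOEFF_NORMED);_,v,_,l=cv2.minMaxLoc(m);print(n,round(v,3),l[0]-8,l[1]-8)
E
```

```text
[[336.73857177 102.60089194]
 [335.78626006 115.66831382]]
white 1.0 0 0
green 0.984 0 0
gold 0.96 0 0
dish 0.999 0 0
```

View pics/p16side.png

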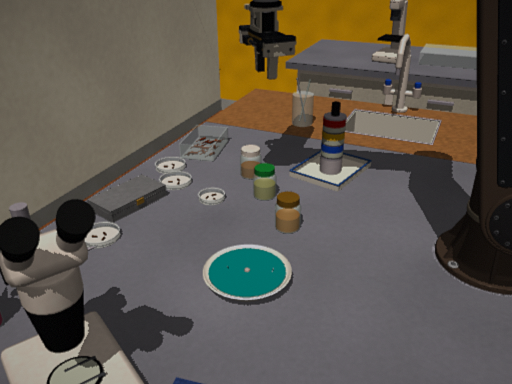

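Everything agrees: the knob top is where a fully seated tower puts it, and the jars and dish haven't moved. Handing in.

```bash
python3 -c "
from plant import r
print(r.close_job())"
```

```text
the job is handed in; nothing more can be done
None
```

The sieve tower stands in the middle of the drip tray: pan, blue, yellow and red sieves, then the lid. I handed the job in at about 43.6 s of the 136 s allowed.

- **Seating:** each piece was lowered in small steps until it touched, at the height expected for a fully home fit (within 0.1 mm by the tool reading). It was then let go before I fetched the next piece.
- **Final picture:** the side view shows the tower upright. The knob top is at about pixel (336, 102.5), and a fully seated tower should put it at (336.7, 102.6).
- **Centring:** the wrist camera put the pan within about 1 mm of the tray centre. The upper pieces read up to about 2.5 mm off the pan's axis. Loose fit explains part of that and camera error probably the rest.
- **Bystanders:** the three jars and the nearest petri dish match the first side picture with no shift. In the last top view the arm hid much of the bench, so I checked them from the side camera only.
- **Disagreement:** the top and wrist cameras differed by about 4 mm on where the blue sieve first stood. I went by the wrist camera, and the grasp and fit went normally.

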